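# Hang up the clamp driver and send the board carrier on

### The job

The blue T-handled driver was left standing in the clamp of the board carrier. Hang it back on the empty hook of the tool rack (the one marked by the yellow clip), its handle lying across both prongs like its neighbours and the shaft hanging down between them, without knocking the other tools. Once it hangs there and you have let go, push the carrier along its slide to the next station, fully home against the far stop.

Things in the scene. Friction and masses are not known exactly. Their poses are not given: they have to be found in the camera images.
- driver_handle (a point): Grip centre of the blue T-handled driver with green bands. z up along the shaft, y along the crossbar. The flat-sided handle is 18 mm thick along x: a crossbar 60 mm along y, 24 mm tall, centred on this point, and under it a stem 34 mm along y with a flat underside 34 mm below this point; the underside rests on the prongs when hung.
- driver: The same driver, origin at the centre of the shaft's lower end, 149 mm below the grip centre. Shaft 10 mm thick, its lowest 30 mm 12 mm thick. At the start its end stands loosely in a 13.6 mm hole, 28 mm deep, of a 34 mm square aluminium block on the carrier; it lifts straight out. About 0.14 kg, centre of mass some 70 mm below the grip centre.
- free_hook (a point): The place to hang the driver: midpoint between the two prongs of the empty hook, level with their upper side, 160 mm above the table. z up; y along the rack. The prongs are 6 mm steel rods, 16 mm clear gap between them, from the blue bar (32 mm away at +x) along -x, roughly to the robot, to tips 32 mm away that turn up 8 mm above the prongs.
- rack: The tool rack: a blue bar 20 mm thick and 450 mm long along its y, on two posts; origin on the table below the bar's middle. The bar's top is 2 mm above the prongs' upper side. Five hooks 82 mm apart along y, their midpoints 42 mm to -x of the bar's middle. The empty one, never at an end, has a flat yellow clip on the bar, its top 6 mm above the prongs.
- push_tab (a point): Centre of the orange upright tab at the trailing end of the black board carrier: 60 mm along x, 14 mm thick along y, 50 mm tall, top 25 mm above this point. y points the way the carrier is to be pushed (roughly to the robot's left, turned with the slide), z up. Behind the tab (-y) is free space above a low end stop, 36 mm above the table.
- carrier (a joint): Travel of the carrier along its slide, in m: 0 at the first station, where it always starts, 0.18 at the next one, where it meets a hard stop. The carrier weighs 0.6 kg, takes 2.5 N plus 8 N per m/s to push, and stays where it is left.
- near_red_head (a point): Head of the red T-handled driver with black bands. Head 60 mm wide along its y, 18 mm thick, 46 mm tall; this point lies 24 mm above its underside, which rests on the prongs of its hook; z up along the shaft, which reaches 100 mm below the underside. A bystander hanging on the rack, on a different hook each time: leave it there.
- near_grey_head (a point): Head of the grey T-handled driver with orange bands. Head 60 mm wide along its y, 18 mm thick, 46 mm tall; this point lies 24 mm above its underside, which rests on the prongs of its hook; z up along the shaft, which reaches 120 mm below the underside. A bystander hanging on the rack, on a different hook each time: leave it there.
- near_mallet_head (a point): Head of the small mallet (dark head with one orange and one white face, wooden handle). Head 60 mm wide along its y, 28 mm thick, 37 mm tall; this point lies 24 mm above its underside, which rests on the prongs of its hook; z up along the shaft, which reaches 110 mm below the underside. A bystander hanging on the rack, on a different hook each time: leave it there.
- near_black_head (a point): Head of the black T-handled driver with yellow bands. Head 60 mm wide along its y, 18 mm thick, 46 mm tall; this point lies 24 mm above its underside, which rests on the prongs of its hook; z up along the shaft, which reaches 90 mm below the underside. A bystander hanging on the rack, on a different hook each time: leave it there.

How it is judged:
By the outcome, as a careful person would: the job done as asked, in the order asked, and still so for the second after the job is handed in, with the robot touching nothing.
It also fails if it takes over 50 s, if anything falls off the work surface, if the arm or the gripper's body presses on something with over 40 N, if the wrist force passes 120 N, or if a joint passes its speed limit or range.

### The arm

A 7-joint arm with a two-finger parallel gripper is mounted at the origin on the work surface. World frame = base frame: x ahead of the robot, y to its left, z up, the work surface at z = 0. Lengths are in mm, angles in rad, forces in N, time in s.
With the tool pointing down it reaches from about 400 to 875 mm from the base axis. Payload 4.4 kg.
Tool frame: the origin (TCP) lies at the very end of the fingers, on their centre line; the grasp point (between the pads) lies 19 mm behind it; z points along the fingers, y is the line along which they close (so a half turn about z gives the same grasp; the last joint's range is limited). The gripper opens to 85 mm and grips with 20 to 120 N. Pads are 22 mm wide; open, the fingers measure 114 mm over their backs; the gripper's body (76 mm by 85 mm) begins 54 mm behind the grasp point. The pads swing forward as they close: fully open they stand 13 mm farther back than shut.
Start: joints at [-1.343, 0.628, 0.038, 1.517, -0.027, 0.996, -0.02], TCP at [188.21, 622.17, 210.813] pointing down, gripper open.
Joint ranges: [-3.06, 3.06], [-0.37, 2.12], [-1.25, 1.32], [0.18, 2.47], [-1.1, 4.24], [0.23, 1.98], [-2.94, 2.94]. Speed limits (rad/s): [2.57, 2.57, 3.14, 3.14, 3.14, 3.14, 3.14].

### API

Orientations are given as [roll, pitch, yaw] about the fixed x, y, z axes, in that order (R = Rz(yaw) Ry(pitch) Rx(roll)).
In Python, from cell import ctrl gives the robot as it stands.
- The arm moves only by the tool step_arm, never from a script. Its argument "series" is a list that holds one entry, the list of rows, each a list of 7 numbers: the turn, a rotation vector about the tool's x, y, z as a fraction of full scale, then the shift along the tool's x, y, z as a fraction of full scale, then the closure, from 0 (fully open) to 1 (shut). In form: [[[ax, ay, az, tx, ty, tz, gripper], ...]]. A call has 1 to 12 rows; each row shifts and turns the commanded pose from where the row before left it, along the tool's axes as they then stand; what a row does not reach is not made up. Full scale, the value 1, is 150 mm for a shift and 45 degrees for a turn. A row lasts 1/10 s, in which the tool goes at most 50 mm and 8.59 degrees, less where a joint would pass 70% of its speed; a pose out of reach is approached as far as the arm can. A call with a number of a shift or a turn outside -1 to 1 is refused whole. A call with a gripper value outside its range is refused whole. The fingers move at their own pace and stop on an object; the grip force is fixed at half the most. Time passes only in rows, so rows that do not move let the fingers close. It gives the time, the measured TCP pose, the force, the opening and the grip force at its end, in the units of the state.
- ctrl.read_state(): the state, without advancing time (a new reading comes with each control period).
- ctrl.get_image(name): name is "scene" or "side" or "wrist"; returns a dict with "img" (400x640x3 uint8, red, green, blue), "fx", "fy", "cx", "cy" (pixels), "R" (3x3) and "t" (3): a world point X has camera coordinates R X + t. Camera axes: x right, y down, z forward; pixel columns grow to the right and rows downward; lengths in mm; the calibration is good to about 2 mm. The wrist camera is an equidistant fisheye: a pixel r from the principal point sees the ray r / f radians off the axis. A picture is of the moment at which its call begins. There is no depth.
- ctrl.finish_job(): hands the job in; it is judged then, once.
Trained networks look in a picture, given as the dict that the camera call returned (one of the last four; its "shot" number tells which), for a name from the list of things; names that differ only in an ending like _2 or _b are one class to them, and where a whole thing is asked for, a point or a joint stands for the part that bears it (a point fixed in the world has none). Each returns a list of dicts, best first, with "score" (0 to 1); they miss things now and then, are a little off and sometimes report something else, mostly with a low value. They report only what shows in the picture. A call takes as long as a camera call.
- ctrl.recognise(picture, thing): "centre" ([column, row] in pixels, amid what is visible of it).
The state is a dict: "clock": time; "qpos": joint angles; "qd": joint speeds; "tau": joint torques, N m; "eef_pos": TCP position; "tool_rot": TCP orientation; "force": force on the tool from outside, world axes, zero at the start; "torque": the same for the moment, N m; "width": finger opening in mm; "gripper_force": force on a finger pad.
Only numpy, scipy, OpenCV 4.12 (cv2) and the standard library are available. Lean on these libraries where they do the work, as an engineer would, in place of code of your own. Each camera call takes 0.05 s, during which the arm holds its last target. There are 200 camera calls.

## Working session

There is one attempt and no reset: what is moved stays moved. The work goes in short steps, Python scripts to look and compute and a tool call to move; the robot and the scene stay as the last step left them, time stands still between calls to the robot, and variables do not carry over. Pictures are saved under pics/ and viewed, at most 10 in all, crops included, and the job is handed in when it is done.

Besides the shell and the picture viewer there is one more tool, called after "Call:" as name(argument=value, ...), one argument or row to a line, values as JSON. step_arm: Moves the arm, as the interface text tells. Shift numbers are shares of 150 mm and turn numbers shares of 45 degrees, none past 1 either way. Its arguments: {"type":"object","properties":{"series":{"type":"array","items":{"type":"array","items":{"type":"array","items":{"type":"number","minimum":-1,"maximum":1}}}}},"required":["series"]}

```bash
mkdir -p pics; ls; python3 - <<'E'
from cell import ctrl
import cv2
print(ctrl.read_state())
for n in ("scene","side"):
    p=ctrl.get_image(n); cv2.imwrite(f"pics/{n}0.png",p["img"][:,:,::-1]); print(n,p["fx"],p["cx"],p["cy"],p["R"],p["t"])
    for k in ("driver_handle","driver","free_hook","rack","push_tab","near_red_head","near_grey_head","near_mallet_head","near_black_head"):
        print(k,[(r["centre"],r["score"]) for r in ctrl.recognise(p,k)][:3])
E
```

```text
pics
{'clock': 0.0, 'qpos': array([-1.34282723,  0.62933004,  0.03847206,  1.51841159, -0.02697461,
        0.99631046, -0.02000492]), 'qd': array([-0.00031664, -0.00066269, -0.00012685,  0.00076722,  0.00060977,
        0.00092993, -0.00156537]), 'tau': array([ 3.04710147e-04, -5.63401723e+01,  1.22659508e+00, -1.93440878e+01,
        1.11251447e-02,  1.03376553e-02, -1.25364870e-06]), 'eef_pos': array([188.01374281, 621.49211622, 209.88619083]), 'tool_rot': array([-3.13965298e+00,  6.48278089e-05,  2.84780717e+00]), 'force': array([-0.4897286 ,  0.55089745,  0.34555343]), 'torque': array([ 0.00375441, -0.01743771,  0.03709709]), 'gripper_force': 0.0, 'width': 85.50234488019602}
scene 476.6670255932645 326.7801025149032 194.00735877327952 [[-0.32013303  0.94728783  0.01267291]
 [ 0.56978241  0.20320887 -0.79627518]
 [-0.75687704 -0.24769318 -0.60480182]] [ 154.62762407 -198.86012027 1269.00542205]
driver_handle [([310.9, 142.5], 0.75)]
driver [([313.3, 141.8], 0.67)]
free_hook [([265.5, 244.1], 0.91), ([293.8, 200.0], 0.45)]
rack [([283.9, 260.4], 0.62)]
push_tab [([289.2, 199.2], 0
[... 160 characters left out ...]
198.9], 0.61)]
near_black_head [([168.2, 197.9], 0.58)]
side 365.378866361792 317.7040196461066 198.51416544767014 [[-0.91003851 -0.41449562 -0.00482629]
 [-0.31399272  0.69688894 -0.64479018]
 [ 0.27062609 -0.58526847 -0.76434438]] [520.74766719 272.41107875 603.32834704]
driver_handle [([394.5, 194.6], 0.63)]
driver [([394.9, 191.0], 0.81)]
free_hook [([260.3, 161.3], 0.5)]
rack [([252.9, 240.6], 0.61), ([397.3, 190.3], 0.41)]
push_tab [([392.4, 232.8], 0.57)]
near_red_head [([246.1, 238.3], 0.92), ([310.9, 109.0], 0.39)]
near_grey_head [([262.7, 195.1], 0.76)]
near_mallet_head [([295.5, 141.1], 0.88), ([258.8, 165.0], 0.41)]
near_black_head [([309.7, 108.4], 0.77), ([294.8, 140.5], 0.26)]
```

View pics/scene0.png

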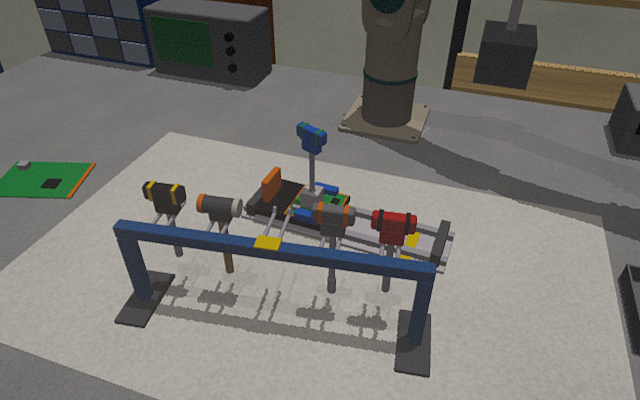

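View pics/side0.png

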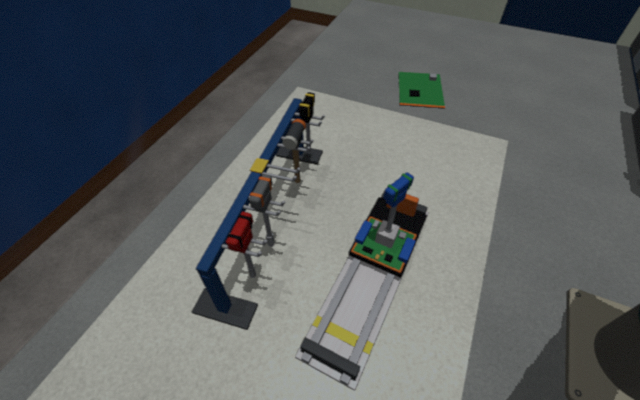

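The scene view shows the driver handle at about (311,139), the orange tab at (272,183) and the yellow clip at (267,243). The hook order in that view is black, mallet, empty, grey, red. The side view shows the clip at (260,165), the handle at (398,190) and the slide running down to the far stop at (330,358).

```bash
cat > h.py <<'E'
import numpy as np
from scipy.optimize import least_squares
def proj(p,X):
    c=np.asarray(p["R"])@np.asarray(X,float)+np.asarray(p["t"])
    if p.get("fish"):
        r=np.hypot(c[0],c[1]); k=np.arctan2(r,c[2])/max(r,1e-9)
        return np.array([p["fx"]*c[0]*k+p["cx"],p["fy"]*c[1]*k+p["cy"]])
    return np.array([p["fx"]*c[0]/c[2]+p["cx"],p["fy"]*c[1]/c[2]+p["cy"]])
def tri(obs,x0=(600,0,150)):
    s=least_squares(lambda X:np.concatenate([proj(p,X)-uv for p,uv in obs]),x0)
    return s.x,np.abs(s.fun).max()
E
python3 - <<'E'
from cell import ctrl
import cv2,numpy as np
from h import *
S=ctrl.get_image("scene");D=ctrl.get_image("side")
pts=dict(red=((392,226),(240,233)),grey=((334,219),(262,194)),mallet=((220,207),(294,138)),black=((165,197),(308,108)),clip=((267,243),(260,165)),handle=((311,139),(398,190)),tabtop=((272,172),(409,199)))
for k,(a,b) in pts.items(): 
    x,e=tri([(S,a),(D,b)]); print(k,x.round(1),round(e,1))
for n,p,(x0,y0,x1,y1) in (("s",S,(110,110,460,390)),("d",D,(180,80,440,390))):
    c=p["img"][y0:y1,x0:x1,::-1]; f=800/(x1-x0) if n=="s" else 600/(y1-y0); f=min(f,600/(y1-y0))
    print(n,f); cv2.imwrite(f"pics/{n}1.png",cv2.resize(c,None,fx=f,fy=f,interpolation=cv2.INTER_CUBIC))
E
```

```text
red [634.9 141.7 186.5] 0.2
grey [644.5  61.8 185. ] 0.8
mallet [ 666.1 -100.8  175.9] 1.6
black [ 677.5 -184.6  182.7] 0.2
clip [696.7 -16.  161.4] 0.3
handle [444.1 -45.3 178.4] 0.4
tabtop [ 427.5 -131.3   74.5] 1.1
s 2.142857142857143
d 1.935483870967742
```

View pics/s1.png

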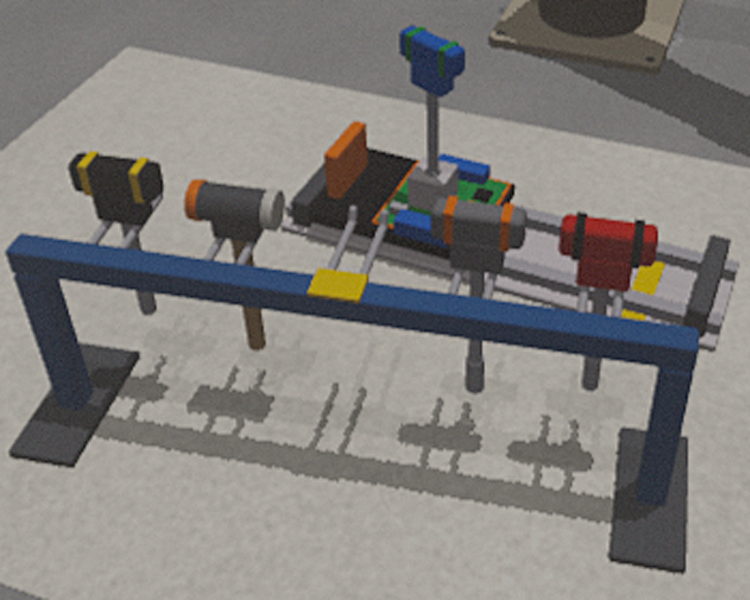

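View pics/d1.png

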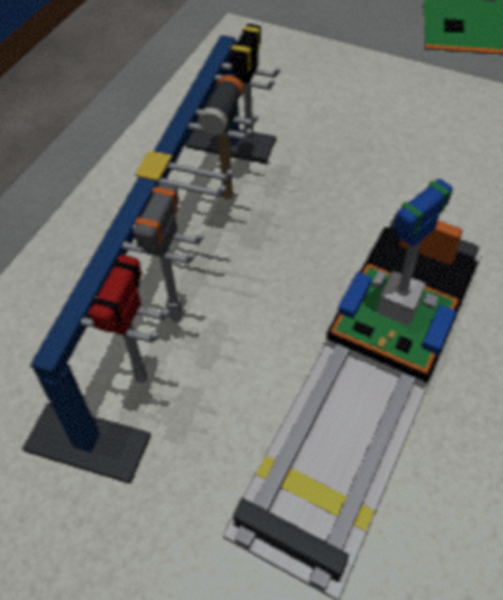

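The crops give me the handle ends, the bar's top ends and the far stop's corners. I'll triangulate these for the yaw angles.

```bash
python3 - <<'E'
from cell import ctrl
import cv2,numpy as np
from h import *
S=ctrl.get_image("scene");D=ctrl.get_image("side")
s=lambda u,v:(110+u/2.142857,110+v/2.142857); d=lambda u,v:(180+u/1.935484,80+v/1.935484)
P=dict(hm=(s(405,42),d(443,192)),hp=(s(460,62),d(402,222)),
 stop_px=(s(690,316),d(240,506)),stop_mx=(s(722,240),d(346,556)),
 barm=(s(15,242),d(231,38)),barp=(s(694,342),d(45,364)),
 tab_px=(s(330,157),d(425,222)),tab_mx=(s(363,124),d(463,232)),block=(s(435,170),d(403,292)))
for k,(a,b) in P.items():
    x,e=tri([(S,a),(D,b)]); print(k,x.round(1),round(e,1))
E
```

```text
hm [433.4 -71.2 185.6] 0.1
hp [455.1 -16.7 190.8] 0.6
stop_px [505.9 199.2  25.5] 0.2
stop_mx [410.5 206.2  34.8] 2.4
barm [ 725.1 -238.4  156.1] 0.1
barp [666.3 205.2 157.1] 1.0
tab_px [ 449.4 -141.3   62.4] 0.2
tab_mx [ 408.6 -127.2   77.9] 1.3
block [442.8 -41.6  67.1] 0.3
```

```bash
cat >> h.py <<'E'
from scipy.spatial.transform import Rotation as Ro
def down(yawdeg): return Ro.from_euler("xyz",[180,0,yawdeg],degrees=True)
def plan(pose,legs,dp=3):
    """pose=(pos,Rotation); legs=[(pos,yawdeg,n,grip)]; prints rows"""
    p,r=np.array(pose[0],float),pose[1]; out=[]
    for tp,yaw,n,g in legs:
        for i in range(n,0,-1):
            rv=(r.inv()*down(yaw)).as_rotvec(degrees=True)/i/45
            sh=r.inv().apply(np.array(tp)-p)/i/150
            row=np.round(np.r_[rv,sh],dp)+0.0; out.append([float(v) for v in row]+[g])
            p=p+r.apply(row[3:]*150); r=r*Ro.from_rotvec(row[:3]*45,degrees=True)
    for k in range(0,len(out),12): print(str(out[k:k+12]).replace(" ",""))
def now(s): return s["eef_pos"],Ro.from_euler("xyz",s["tool_rot"])
E
python3 - <<'E'
from cell import ctrl
from h import *
plan(now(ctrl.read_state()),[((330,450,250),138,5,0),((470,200,270),98,7,0),((450,-44,265),68.3,7,0)],2)
E
```

```text
[[0.0,0.0,0.11,-0.25,-0.16,-0.05,0],[0.0,0.0,0.11,-0.26,-0.14,-0.05,0],[0.0,0.0,0.11,-0.27,-0.12,-0.05,0],[0.0,0.0,0.11,-0.28,-0.1,-0.06,0],[0.0,0.0,0.12,-0.29,-0.08,-0.05,0],[0.0,0.0,0.13,-0.26,-0.09,-0.02,0],[0.0,0.0,0.13,-0.27,-0.06,-0.02,0],[0.0,0.0,0.13,-0.27,-0.03,-0.02,0],[0.0,0.0,0.12,-0.27,0.0,-0.02,0],[0.0,0.0,0.13,-0.27,0.02,-0.02,0],[0.0,0.0,0.12,-0.27,0.05,-0.02,0],[0.0,0.0,0.13,-0.26,0.07,-0.01,0]]
[[0.0,0.0,0.09,-0.23,-0.05,0.0,0],[0.0,0.0,0.09,-0.23,-0.04,0.0,0],[0.0,0.0,0.1,-0.23,-0.02,0.01,0],[0.0,0.0,0.09,-0.23,0.0,0.0,0],[0.0,0.0,0.1,-0.23,0.02,0.01,0],[0.0,0.0,0.09,-0.24,0.04,0.0,0],[0.0,0.0,0.1,-0.23,0.05,0.01,0]]
```

Call:
step_arm(
  series=[
    [[0, 0, 0.11, -0.25, -0.16, -0.05, 0], [0, 0, 0.11, -0.26, -0.14, -0.05, 0], [0, 0, 0.11, -0.27, -0.12, -0.05, 0], [0, 0, 0.11, -0.28, -0.1, -0.06, 0], [0, 0, 0.12, -0.29, -0.08, -0.05, 0], [0, 0, 0.13, -0.26, -0.09, -0.02, 0], [0, 0, 0.13, -0.27, -0.06, -0.02, 0], [0, 0, 0.13, -0.27, -0.03, -0.02, 0], [0, 0, 0.12, -0.27, 0, -0.02, 0], [0, 0, 0.13, -0.27, 0.02, -0.02, 0], [0, 0, 0.12, -0.27, 0.05, -0.02, 0], [0, 0, 0.13, -0.26, 0.07, -0.01, 0]],
  ],
)

```text
clock: 2.4
eef_pos: [471.1, 199.2, 269.9]
tool_rot: [3.141, -0.001, 1.705]
force: [0.5, 0.1, -0.4]
width: 85.6
gripper_force: 0.0
```

Call:
step_arm(
  series=[
    [[0, 0, 0.09, -0.23, -0.05, 0, 0], [0, 0, 0.09, -0.23, -0.04, 0, 0], [0, 0, 0.1, -0.23, -0.02, 0.01, 0], [0, 0, 0.09, -0.23, 0, 0, 0], [0, 0, 0.1, -0.23, 0.02, 0.01, 0], [0, 0, 0.09, -0.24, 0.04, 0, 0], [0, 0, 0.1, -0.23, 0.05, 0.01, 0], [0, 0, 0, 0, 0, 0, 0]],
  ],
)

```text
clock: 3.2
eef_pos: [449.5, -49.5, 265.3]
tool_rot: [3.14, 0.002, 1.181]
force: [-0.2, 0.7, -0.3]
width: 85.5
gripper_force: 0.0
```

```bash
python3 - <<'E'
from cell import ctrl
from h import *
import cv2
p=ctrl.get_image("wrist"); p["fish"]=1
st=ctrl.read_state(); print(st["clock"],st["eef_pos"],np.degrees(st["tool_rot"]),p["fx"],p["cx"],p["cy"])
for n,X in dict(handle=(444,-45,178),htop=(444,-44,190),block=(443,-42,67),hook=(654.5,-22,160),hm=(433,-71,186),hp=(455,-17,190),tab=(428,-133,45)).items(): print(n,proj(p,X).round(1))
for k in ("driver_handle","free_hook","push_tab"): print(k,[(r["centre"],r["score"]) for r in ctrl.recognise(p,k)][:3])
cv2.imwrite("pics/w0.png",p["img"][:,:,::-1])
E
```

```text
3.25 [449.87516833 -46.67201426 265.09889146] [1.79962424e+02 9.86357731e-03 6.79394320e+01] 309.70691628693146 319.73340450677085 197.4179093819152
handle [311.7 191.6]
htop [310.9 194.8]
block [312.2 163.1]
hook [506.   86.3]
hm [311.5 226.3]
hp [310.5 159.1]
tab [328.5 226. ]
driver_handle [([311.9, 196.9], 0.6)]
free_hook [([534.9, 72.8], 0.81)]
push_tab [([330.7, 166.5], 0.75)]
```

View pics/w0.png

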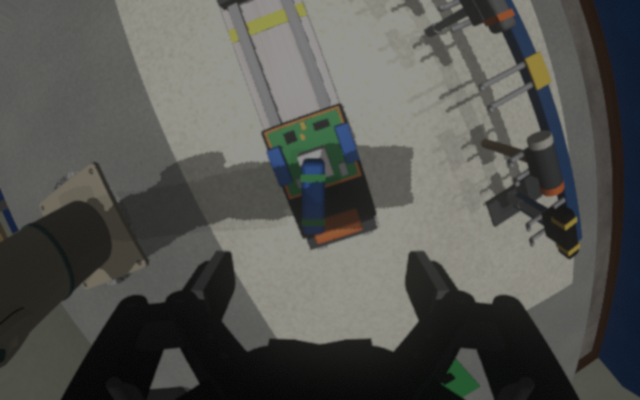

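The wrist view shows the handle top centred at about (313,196) and aligned with the tool axes, against a prediction of (311,195). That is close enough to descend and grasp.

```bash
python3 - <<'E'
from cell import ctrl
from h import *
plan(now(ctrl.read_state()),[((445.5,-45.5,160),68.3,5,0)])
E
```

```text
[[0.0,0.0,0.0,-0.005,-0.005,0.14,0],[0.0,0.0,0.0,-0.005,-0.005,0.14,0],[0.0,0.0,0.0,-0.006,-0.005,0.14,0],[0.0,0.0,0.0,-0.005,-0.005,0.139,0],[0.0,-0.001,0.001,-0.006,-0.005,0.14,0]]
```

Call:
step_arm(
  series=[
    [[0, 0, 0, -0.005, -0.005, 0.14, 0], [0, 0, 0, -0.005, -0.005, 0.14, 0], [0, 0, 0, -0.006, -0.005, 0.14, 0], [0, 0, 0, -0.005, -0.005, 0.14, 0], [0, 0, 0, -0.006, -0.005, 0.14, 0], [0, 0, 0, 0, 0, 0, 0.5], [0, 0, 0, 0, 0, 0, 1], [0, 0, 0, 0, 0, 0, 1], [0, 0, 0, 0, 0, 0, 1], [0, 0, 0, 0, 0, 0, 1], [0, 0, 0, 0, 0, 0, 1], [0, 0, 0, 0, 0, 0, 1]],
  ],
)

```text
clock: 4.6
eef_pos: [445.8, -46.7, 160.7]
tool_rot: [3.14, -0.001, 1.191]
force: [-0.8, 0.5, 6.1]
width: 16.7
gripper_force: 59.1
```

```bash
python3 - <<'E'
from cell import ctrl
s=ctrl.read_state(); print(s)
E
```

```text
{'clock': 4.6, 'qpos': array([-0.31571393,  0.467835  ,  0.50340783,  2.12385388, -0.37751254,
        0.63397761,  0.07001289]), 'qd': array([ 0.00024735, -0.00094788,  0.00010887, -0.00021262,  0.00182063,
        0.0016113 , -0.00044112]), 'tau': array([ 1.11319057e-01, -3.57505059e+01,  4.53134537e+00, -1.21932542e+01,
        1.05030232e-02, -3.75178792e-01, -4.28973450e-03]), 'eef_pos': array([445.77587068, -46.67958049, 160.7439009 ]), 'tool_rot': array([ 3.14031759e+00, -1.15498182e-03,  1.19076301e+00]), 'force': array([-0.796216  ,  0.49034645,  6.11790812]), 'torque': array([ 0.16969576,  0.22443534, -0.00570892]), 'gripper_force': 59.070271253585815, 'width': 16.71972934915417}
```

```bash
python3 - <<'E'
from cell import ctrl
from h import *
plan(now(ctrl.read_state()),[((445.8,-46.7,205),68.2,3,1),((446,-46.7,255),70,2,1),((564,-34,255),97.5,7,1)])
E
```

```text
[[0.001,0.0,0.0,0.0,0.0,-0.098,1],[0.0,-0.001,0.0,0.0,0.0,-0.099,1],[0.001,0.0,0.001,0.0,0.0,-0.098,1],[0.0,0.0,-0.02,0.0,0.001,-0.167,1],[0.0,0.0,-0.02,0.001,0.001,-0.166,1],[0.0,0.0,-0.087,0.05,0.101,0.0,1],[0.0,0.0,-0.087,0.043,0.105,0.0,1],[0.0,0.0,-0.088,0.035,0.107,0.0,1],[0.0,0.0,-0.087,0.028,0.109,0.0,1],[0.0,0.0,-0.088,0.021,0.111,0.0,1],[0.0,0.0,-0.087,0.013,0.113,0.0,1],[0.0,-0.001,-0.088,0.004,0.113,0.0,1]]
```

Call:
step_arm(
  series=[
    [[0, 0, 0, 0, 0, -0.1, 1], [0, 0, 0, 0, 0, -0.1, 1], [0, 0, 0, 0, 0, -0.1, 1], [0, 0, -0.02, 0, 0, -0.167, 1], [0, 0, -0.02, 0, 0, -0.166, 1], [0, 0, -0.087, 0.05, 0.101, 0, 1], [0, 0, -0.087, 0.043, 0.105, 0, 1], [0, 0, -0.088, 0.035, 0.107, 0, 1], [0, 0, -0.087, 0.028, 0.109, 0, 1], [0, 0, -0.088, 0.021, 0.111, 0, 1], [0, 0, -0.087, 0.013, 0.113, 0, 1], [0, 0, -0.088, 0.004, 0.113, 0, 1]],
  ],
)

```text
clock: 5.8
eef_pos: [563.6, -33.9, 254.9]
tool_rot: [-3.141, -0.0, 1.706]
force: [1.5, 0.3, -1.7]
width: 17.0
gripper_force: 59.0
```

Call:
step_arm(
  series=[
    [[0, 0, 0, 0, 0, 0.1, 1], [0, 0, 0, 0, 0, 0.1, 1], [0, 0, 0, 0, 0, 0.1, 1], [0, 0, 0, 0, 0, 0, 1], [0, 0, 0, 0, 0, 0, 1]],
  ],
)

```text
clock: 6.3
eef_pos: [563.1, -34.2, 210.0]
tool_rot: [-3.141, 0.0, 1.703]
force: [-0.4, 0.2, -1.2]
width: 16.6
gripper_force: 58.9
```

```bash
python3 - <<'E'
from cell import ctrl
from h import *
import cv2
S=ctrl.get_image("scene");D=ctrl.get_image("side");W=ctrl.get_image("wrist");W["fish"]=1
st=ctrl.read_state(); print(st["clock"],st["eef_pos"],np.degrees(st["tool_rot"]),st["force"],st["width"])
e=st["eef_pos"]
for n,X in dict(handle=e+[0,0,19],tip=e+[0,0,-130],hook=(654.5,-22,160)).items(): print(n,*[proj(p,X).round(1) for p in (S,D,W)])
a=cv2.resize(S["img"][110:310,180:440],None,fx=1.54,fy=1.54,interpolation=2)
b=cv2.resize(D["img"][80:280,200:460],None,fx=1.54,fy=1.54,interpolation=2)
b2=cv2.resize(W["img"][0:265,296:640],(400,308))
cv2.imwrite("pics/m.png",np.vstack([np.hstack([a[:308,:400],b[:308,:400]]),np.hstack([b2,b2*0])])[:600,:,::-1])
E
```

```text
6.45 [563.7985637  -34.18811769 210.74656526] [1.79898646e+02 1.30639398e-02 9.75576793e+01] [-0.05852814  0.08921721 -2.20826514] 16.349638008597168
handle [289.7 148.8] [330.3 151.9] [320.9 253.7]
tip [292.8 224.4] [328.7 208.5] [320.2 181.7]
hook [275.3 223.5] [281.5 170.4] [439.2 208.2]
```

View pics/m.png

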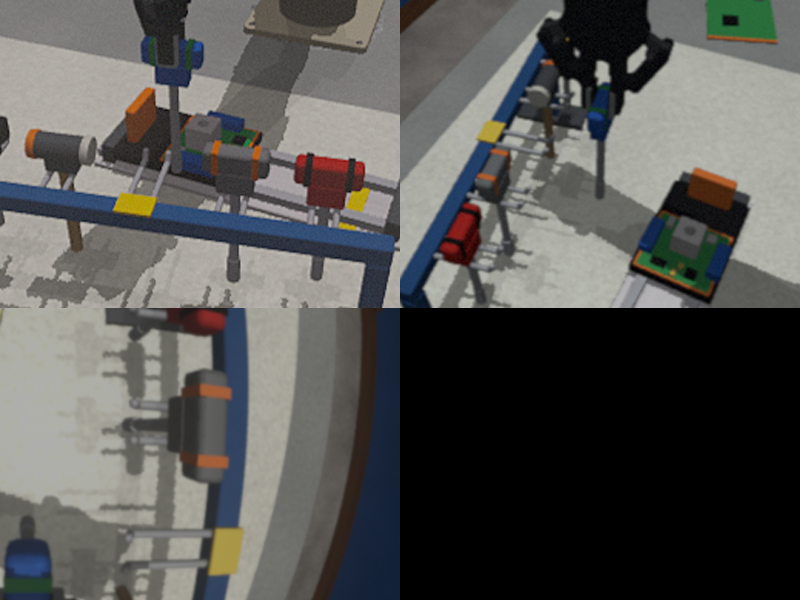

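The hook in the wrist view sits at about (439,208), exactly as predicted. In the scene view the handle and shaft look about 2.5 px right of the prediction, so the driver may be gripped a few mm off centre along its crossbar. I'll take one closer look.

```bash
python3 - <<'E'
from cell import ctrl
from h import *
import cv2
S=ctrl.get_image("scene");W=ctrl.get_image("wrist");W["fish"]=1
e=ctrl.read_state()["eef_pos"]; ey=np.array([-.131,.991,0])
for n,o in (("ctr",19),("top",31),("underside",-15),("shaft-60",-41),("shaft-110",-91),("tip",-130)):
    print(n,[ (proj(S,e+[0,0,o]+k*ey).round(1).tolist(),proj(W,e+[0,0,o]+k*ey).round(1).tolist()) for k in (0,5)])
for k in (-30,30): print("end",k,proj(S,e+[0,0,31]+k*ey).round(1),proj(W,e+[0,0,31]+k*ey).round(1))
a=cv2.resize(S["img"][115:235,250:330],None,fx=5,fy=5,interpolation=2)
b=cv2.resize(W["img"][160:310,270:370],None,fx=4,fy=4,interpolation=2)
cv2.imwrite("pics/g.png",np.hstack([a,b])[:,:,::-1])
E
```

```text
ctr [([289.8, 148.9], [320.7, 253.6]), ([293.0, 149.2], [320.7, 245.1])]
top [([289.5, 141.9], [320.8, 265.0]), ([292.8, 142.3], [320.8, 256.0])]
underside [([290.6, 167.7], [320.4, 228.1]), ([293.7, 168.1], [320.4, 220.7])]
shaft-60 [([291.1, 181.5], [320.3, 213.6]), ([294.2, 181.9], [320.3, 206.9])]
shaft-110 [([292.1, 206.3], [320.1, 193.1]), ([295.1, 206.7], [320.1, 187.5])]
tip [([292.8, 224.4], [320.0, 181.7]), ([295.7, 224.8], [320.0, 176.7])]
end -30 [270.  139.7] [320.7 312.6]
end 30 [309.3 144.2] [320.9 207.1]
```

View pics/g.png

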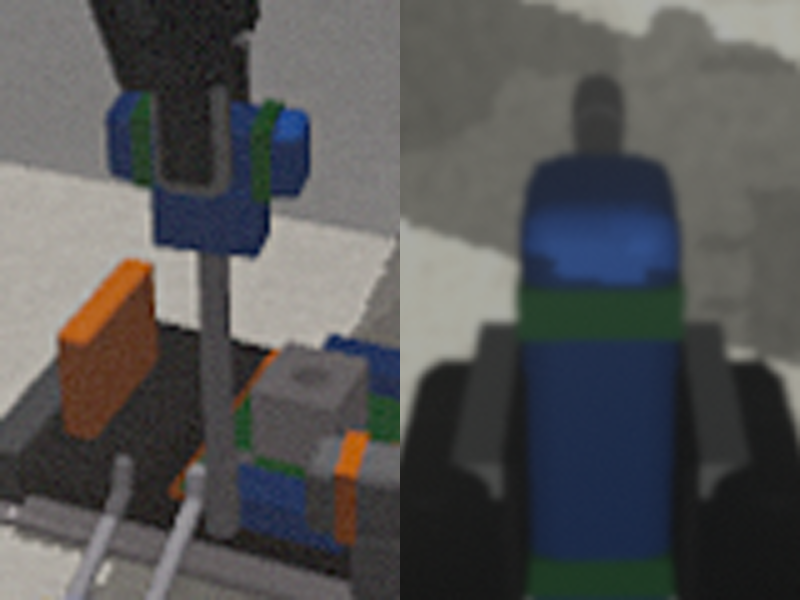

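```bash
python3 - <<'E'
from cell import ctrl
from h import *
S=ctrl.get_image("scene");W=ctrl.get_image("wrist");W["fish"]=1;D=ctrl.get_image("side")
e=ctrl.read_state()["eef_pos"]; a=np.radians(7.5); ex=np.array([np.cos(a),np.sin(a),0]); ey=np.array([-np.sin(a),np.cos(a),0]); ez=np.array([0,0,1.])
# prongs check
H=np.array([654.5,-22,160])
for y in (-11,11): print("prong tip scene",proj(S,H-32*ex+y*ey+5*ez).round(1),"wrist tip/root",proj(W,H-30*ex+y*ey).round(1),proj(W,H+30*ex+y*ey).round(1))
sc=lambda u,v:(250+u/5,115+v/5); wr=lambda u,v:(270+u/4,160+v/4)
# handle frame points relative to grip centre (x,y,z), observed pixel, cam, which (0 both,1 col,2 row)
o=[(S,(0,0,-45),sc(214,300),1),(S,(0,0,-149),sc(222,525),1),(S,(9,-17,-34),sc(153,247),0),(S,(9,17,-34),sc(262,253),0),
(S,(9,-30,0),sc(108,137),1),(S,(9,30,0),sc(308,150),1),
(W,(0,17,-34),wr(600,155),2),(W,(0,6,-149),wr(597,75),2)]
def f(v):
    k,dz,t,su,sv,wv=v; r=[]
    for cam,q,uv,m in o:
        y=q[1]*np.cos(t)-q[2]*np.sin(t); z=q[1]*np.sin(t)+q[2]*np.cos(t)
        d=proj(cam,e+q[0]*ex+(k+y)*ey+(19+dz+z)*ez)-uv+(np.array([su,sv]) if cam is S else np.array([0,wv]))
        if m!=2:r.append(d[0])
        if m!=1:r.append(d[1])
    return np.array(r+[su/1,sv/1,wv/1.5])
s=least_squares(f,[0,0,0,0,0,0]); print("k dz tilt",s.x[:2].round(1),np.degrees(s.x[2]).round(2),s.x[3:].round(2)); print(s.fun.round(1))
E
```

```text
prong tip scene [274.  206.1] wrist tip/root [401.6 222.4] [471. 221.]
prong tip scene [288.3 208. ] wrist tip/root [404.1 194.8] [475. 195.]
k dz tilt [ 6.4 10.9] -2.07 [-0.44 -0.37  0.37]
[ 0.4 -1.5  0.3 -0.9  0.4  1.3  0.5  0.3  0.9 -1.1 -0.4 -0.4  0.2]
```

```bash
python3 - <<'E'
from cell import ctrl
from h import *
plan(now(ctrl.read_state()),[((603.3,-31.8,184),97.5,3,1)])
E
```

```text
[[0.0,0.0,0.0,-0.007,0.089,0.058,1],[0.0,0.0,0.001,-0.006,0.088,0.058,1],[0.001,0.0,0.0,-0.007,0.089,0.058,1]]
```

Call:
step_arm(
  series=[
    [[0, 0, 0, -0.007, 0.089, 0.058, 1], [0, 0, 0, -0.006, 0.088, 0.058, 1], [0, 0, 0, -0.007, 0.089, 0.058, 1], [0, 0, 0, 0, 0, 0, 1], [0, 0, 0, 0, 0, 0, 1]],
  ],
)

```text
clock: 7.2
eef_pos: [603.0, -32.0, 182.6]
tool_rot: [-3.14, 0.0, 1.703]
force: [-0.8, 0.2, -1.7]
width: 16.9
gripper_force: 59.0
```

```bash
python3 - <<'E'
from cell import ctrl
from h import *
import cv2
S=ctrl.get_image("scene");W=ctrl.get_image("wrist");D=ctrl.get_image("side")
st=ctrl.read_state();e=st["eef_pos"]; print(st["clock"],e,np.degrees(st["tool_rot"]))
a=np.radians(7.5); ex=np.array([np.cos(a),np.sin(a),0]); ey=np.array([-np.sin(a),np.cos(a),0]); ez=np.array([0,0,1.])
H=np.array([654.5,-22,160])
for x in (-52,-32,0,30): print(x,[proj(S,H+x*ex+y*ey-3*ez).round(1).tolist() for y in (-11,0,11)])
for x in (-52,-32,0,30): print(x,[proj(D,H+x*ex+y*ey-3*ez).round(1).tolist() for y in (-11,0,11)])
a=cv2.resize(S["img"][150:270,245:325],None,fx=5,fy=5,interpolation=2)
b=cv2.resize(D["img"][110:230,255:335],None,fx=5,fy=5,interpolation=2)
cv2.imwrite("pics/n.png",np.hstack([a,b])[:,:,::-1])
E
```

```text
7.35 [602.8374641  -32.10016968 183.77847704] [-1.79986572e+02  1.30181398e-03  9.75297678e+01]
-52 [[277.9, 202.2], [284.9, 203.1], [291.9, 204.0]]
-32 [[274.2, 210.3], [281.4, 211.2], [288.5, 212.2]]
0 [[268.0, 224.0], [275.4, 225.1], [282.8, 226.1]]
30 [[261.7, 237.9], [269.4, 239.0], [277.0, 240.1]]
-52 [[310.3, 173.3], [308.5, 177.5], [306.6, 181.7]]
-32 [[300.0, 171.0], [298.0, 175.2], [296.1, 179.4]]
0 [[283.7, 167.5], [281.6, 171.6], [279.5, 175.7]]
30 [[268.7, 164.2], [266.5, 168.2], [264.2, 172.3]]
```

View pics/n.png

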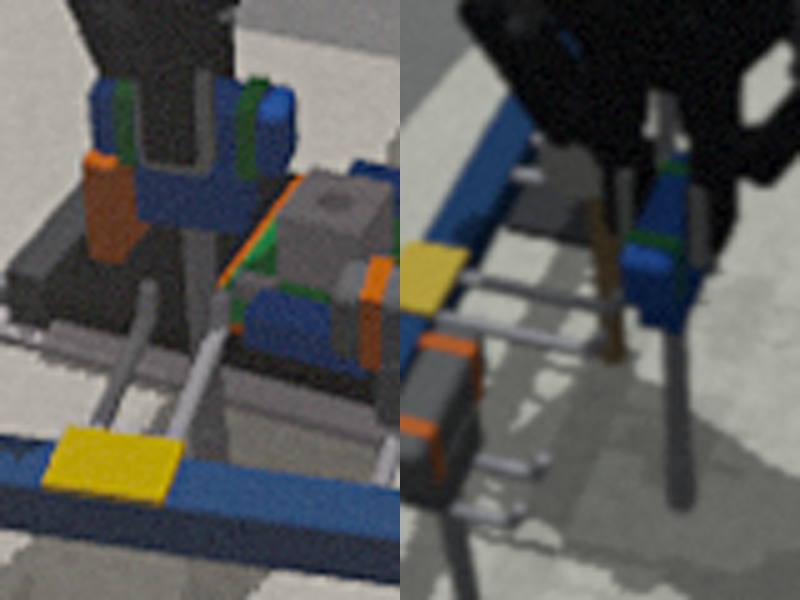

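Scene view: the shaft at prong height is at about column 285.2 and the hook centreline is predicted at 284.9. The prongs look slightly right of the prediction, so I'll check them with pixel profiles.

```bash
python3 - <<'E'
from cell import ctrl
from h import *
S=np.mean([ctrl.get_image("scene")["img"].astype(float).mean(2) for _ in range(3)],0)
for r in (190,198,203,208,212,215,218,221,224,227,230,233): print(r,"256:",S[r,256:300].round().astype(int).tolist())
E
```

```text
190 256: [166, 126, 80, 72, 77, 74, 68, 62, 61, 63, 64, 64, 63, 57, 65, 60, 60, 52, 55, 52, 55, 55, 53, 54, 52, 55, 51, 55, 57, 55, 52, 53, 55, 54, 54, 55, 52, 54, 54, 49, 44, 39, 34, 43]
198 256: [80, 81, 80, 68, 50, 44, 49, 64, 61, 61, 64, 60, 62, 62, 61, 61, 55, 41, 38, 45, 41, 42, 42, 41, 41, 47, 70, 72, 68, 71, 72, 72, 49, 41, 39, 41, 39, 35, 84, 105, 97, 77, 74, 61]
203 256: [49, 42, 45, 48, 43, 45, 43, 42, 43, 39, 40, 44, 42, 39, 44, 40, 44, 42, 46, 41, 39, 39, 42, 44, 38, 41, 72, 77, 72, 71, 68, 72, 48, 32, 61, 101, 89, 63, 53, 46, 46, 48, 49, 46]
208 256: [48, 48, 47, 42, 44, 43, 44, 43, 45, 40, 50, 47, 43, 43, 42, 42, 51, 80, 88, 83, 63, 44, 39, 50, 45, 35, 68, 72, 72, 69, 73, 75, 87, 94, 81, 66, 71, 70, 71, 70, 66, 61, 63, 64]
212 256: [44, 42, 41, 40, 40, 42, 36, 42, 37, 42, 41, 40, 34, 42, 41, 37, 63, 83, 83, 77, 55, 41, 41, 39, 44, 33, 58, 73, 73, 71, 66, 85, 88, 88, 78, 56, 48, 51, 60, 65, 64, 60, 61, 61]
215 256: [110, 103, 102, 94, 83, 81, 60, 51, 40, 30, 32, 38, 37, 33, 34, 72, 88, 85, 85, 60, 39, 38, 38, 38, 38, 29, 46, 69, 72, 68, 72, 86, 123, 118, 89, 62, 67, 61,
[... 564 characters left out ...]
9, 153, 147, 124, 81, 61, 86, 95, 92, 89, 68, 70, 56, 44, 32, 30, 32]
227 256: [172, 170, 169, 169, 172, 173, 170, 173, 178, 175, 129, 97, 91, 75, 111, 151, 127, 103, 99, 101, 92, 88, 83, 75, 73, 82, 135, 152, 145, 119, 78, 66, 67, 74, 96, 99, 98, 96, 97, 96, 97, 97, 98, 98]
230 256: [172, 171, 168, 170, 171, 170, 174, 182, 154, 104, 90, 92, 64, 160, 179, 175, 173, 172, 167, 170, 170, 155, 114, 100, 105, 140, 149, 141, 108, 73, 67, 73, 66, 68, 76, 78, 80, 85, 86, 92, 96, 95, 100, 98]
233 256: [170, 172, 174, 173, 173, 173, 178, 125, 91, 92, 83, 71, 151, 173, 173, 169, 168, 161, 162, 145, 108, 97, 99, 124, 144, 149, 138, 102, 73, 73, 62, 73, 70, 70, 95, 107, 107, 105, 101, 96, 93, 91, 88, 79]
```

Call:
step_arm(
  series=[
    [[0, 0, 0, 0.01, 0, 0, 1], [0, 0, 0, 0, 0.06, 0, 1], [0, 0, 0, 0, 0.06, 0, 1], [0, 0, 0, 0, 0.06, 0, 1], [0, 0, 0, 0, 0, 0, 1]],
  ],
)

```text
clock: 8.0
eef_pos: [631.5, -26.3, 183.5]
tool_rot: [3.14, 0.0, 1.704]
force: [-0.2, 0.1, -1.7]
width: 16.4
gripper_force: 59.0
```

```bash
python3 - <<'E'
from cell import ctrl
from h import *
S=np.mean([ctrl.get_image("scene")["img"].astype(float).mean(2) for _ in range(2)],0)
st=ctrl.read_state(); print(st["eef_pos"],st["force"])
for r in (200,206,209,212,215,218,221): print(r,"264:",S[r,264:296].round().astype(int).tolist())
E
```

```text
[629.69870529 -26.85191994 183.28361856] [-1.2350294  -0.2392456  -1.38844576]
200 264: [62, 60, 61, 61, 61, 60, 53, 54, 54, 55, 56, 54, 56, 56, 59, 57, 55, 52, 54, 57, 53, 52, 56, 55, 58, 56, 46, 49, 41, 104, 106, 88]
206 264: [45, 38, 42, 46, 48, 44, 48, 52, 47, 68, 81, 71, 60, 58, 57, 54, 52, 55, 53, 58, 56, 53, 56, 51, 52, 48, 48, 75, 103, 89, 80, 86]
209 264: [42, 42, 43, 44, 44, 43, 42, 43, 61, 83, 84, 80, 58, 56, 71, 74, 74, 74, 74, 70, 50, 40, 90, 99, 86, 85, 79, 69, 62, 69, 71, 70]
212 264: [40, 39, 37, 45, 38, 38, 41, 38, 66, 84, 84, 80, 52, 49, 70, 74, 72, 72, 72, 64, 93, 90, 78, 78, 83, 79, 66, 57, 51, 49, 62, 63]
215 264: [42, 33, 35, 35, 36, 32, 34, 75, 89, 91, 84, 60, 42, 40, 68, 75, 73, 74, 71, 76, 54, 36, 50, 81, 89, 80, 68, 64, 70, 56, 54, 53]
218 264: [102, 103, 106, 107, 103, 100, 92, 89, 87, 78, 67, 38, 25, 30, 67, 75, 70, 73, 70, 76, 50, 80, 99, 99, 94, 66, 44, 38, 33, 40, 51, 52]
221 264: [110, 112, 111, 110, 94, 91, 87, 80, 71, 90, 98, 102, 103, 106, 82, 69, 73, 70, 68, 70, 83, 96, 98, 93, 61, 36, 25, 39, 33, 33, 34, 34]
```

Call:
step_arm(
  series=[
    [[0, 0, 0, 0, 0.055, 0, 1], [0, 0, 0, 0, 0.055, 0, 1], [0, 0, 0, 0, 0.055, 0, 1], [0, 0, 0, 0, 0, 0.03, 1], [0, 0, 0, 0, 0, 0.03, 1], [0, 0, 0, 0, 0, 0, 1]],
  ],
)

```text
clock: 8.7
eef_pos: [653.1, -23.6, 173.4]
tool_rot: [-3.139, -0.0, 1.702]
force: [0.1, 0.3, -2.5]
width: 16.6
gripper_force: 59.0
```

Call:
step_arm(
  series=[
    [[0, 0, 0, 0, 0, 0.02, 1], [0, 0, 0, 0, 0, 0, 1]],
  ],
)

```text
clock: 8.9
eef_pos: [653.7, -23.6, 171.3]
tool_rot: [-3.141, -0.0, 1.702]
force: [-0.1, -1.0, -1.9]
width: 16.9
gripper_force: 59.1
```

Call:
step_arm(
  series=[
    [[0, 0, 0, 0, 0, 0.014, 1], [0, 0, 0, 0, 0, 0, 1]],
  ],
)

```text
clock: 9.1
eef_pos: [654.0, -23.5, 169.4]
tool_rot: [-3.141, -0.0, 1.703]
force: [0.4, -0.1, -1.4]
width: 17.0
gripper_force: 59.1
```

Call:
step_arm(
  series=[
    [[0, 0, 0, 0, 0, 0.014, 1], [0, 0, 0, 0, 0, 0, 1]],
  ],
)

```text
clock: 9.3
eef_pos: [654.0, -23.6, 167.2]
tool_rot: [-3.141, -0.0, 1.703]
force: [-1.5, 1.0, -1.9]
width: 16.4
gripper_force: 59.1
```

Call:
step_arm(
  series=[
    [[0, 0, 0, 0, 0, 0.01, 1], [0, 0, 0, 0, 0, 0, 1]],
  ],
)

```text
clock: 9.5
eef_pos: [654.1, -23.6, 165.7]
tool_rot: [-3.141, -0.0, 1.703]
force: [1.2, -0.3, -1.1]
width: 16.8
gripper_force: 59.1
```

Call:
step_arm(
  series=[
    [[0, 0, 0, 0, 0, 0.01, 1], [0, 0, 0, 0, 0, 0, 1]],
  ],
)

```text
clock: 9.7
eef_pos: [654.3, -23.6, 165.3]
tool_rot: [3.141, -0.0, 1.703]
force: [-1.8, 0.7, 4.0]
width: 16.8
gripper_force: 59.8
```

Call:
step_arm(
  series=[
    [[0, 0, 0, 0, 0, 0, 0.66], [0, 0, 0, 0, 0, 0, 0.66], [0, 0, 0, 0, 0, 0, 0.66], [0, 0, 0, 0, 0, 0, 0.66]],
  ],
)

```text
clock: 10.1
eef_pos: [654.3, -23.6, 164.3]
tool_rot: [-3.142, 0.0, 1.703]
force: [-0.3, -0.2, -0.9]
width: 29.0
gripper_force: 0.0
```

Call:
step_arm(
  series=[
    [[0, 0, 0, 0, 0, -0.05, 0.66], [0, 0, 0, 0, 0, -0.1, 0.66], [0, 0, 0, 0, 0, -0.2, 0.66], [0, 0, 0, 0, 0, -0.25, 0.66], [0, 0, 0, 0, 0, -0.2, 0.8], [0, 0, 0, -0.05, -0.3, 0, 1], [0, 0, 0, -0.05, -0.3, 0, 1], [0, 0, 0, -0.05, -0.3, 0, 1], [0, 0, 0, 0, 0, 0, 1]],
  ],
)

```text
clock: 11.0
eef_pos: [516.2, -66.3, 284.8]
tool_rot: [-3.136, -0.002, 1.697]
force: [1.2, -0.8, -0.0]
width: -0.2
gripper_force: 0.0
```

```bash
python3 - <<'E'
from cell import ctrl
from h import *
import cv2
S=ctrl.get_image("scene");W=ctrl.get_image("wrist");D=ctrl.get_image("side");W["fish"]=1
st=ctrl.read_state();print(st["clock"],st["eef_pos"],np.degrees(st["tool_rot"]))
for n,X in dict(tab=(428,-133,70),stop=(458,203,34)).items(): print(n,*[proj(p,X).round(1) for p in (S,D,W)])
a=cv2.resize(S["img"][110:310,150:416],None,fx=1.5,fy=1.5,interpolation=2)
b=cv2.resize(D["img"][80:280,200:466],None,fx=1.5,fy=1.5,interpolation=2)
c=cv2.resize(W["img"][0:265,:],None,fx=1.1,fy=1.1)
f=np.zeros((600,800,3),np.uint8);f[:300,:399]=a;f[:300,400:799]=b;f[300:591,:704]=c[:291,:704]
cv2.imwrite("pics/r.png",f[:,:,::-1])
E
```

```text
11.15 [524.39330591 -63.35728852 285.40206985] [ 1.79855556e+02 -6.20163013e-03  9.75675059e+01]
tab [272.  174.8] [409.1 198.6] [244.1 206.9]
stop [439.2 236.7] [330.  354.2] [299.7 -34.2]
```

View pics/r.png

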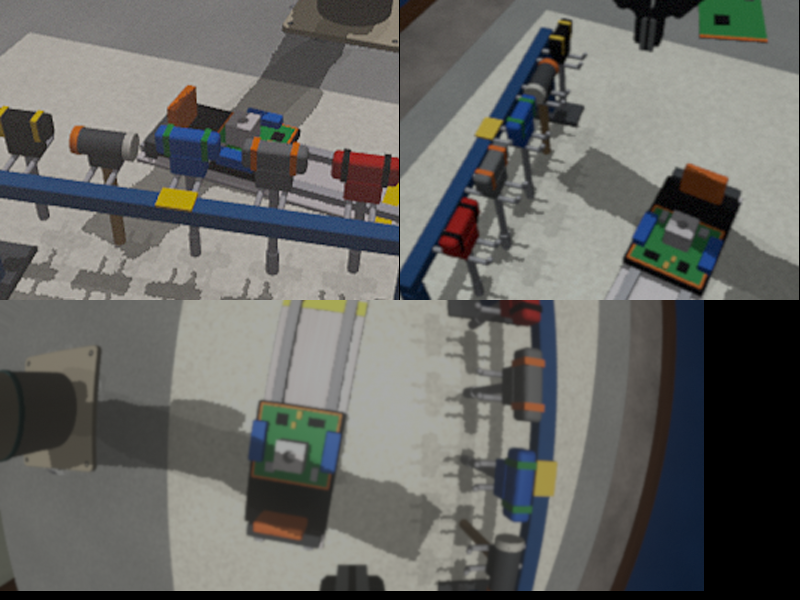

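The driver hangs on the empty hook with its crossbar across both prongs (wrist view crop around (515,485), beside the yellow clip), and its neighbours are undisturbed. Next I'll fit the orange tab box (wrist crop about (279,527), side crop about (704,185)) to find its pose.

```bash
python3 - <<'E'
from cell import ctrl
from h import *
import cv2
C=[ctrl.get_image(n) for n in ("scene","side","wrist")];C[2]["fish"]=1
obs=[]
for p,g in zip(C,((272,183),(403,203),(253,206))):
    h=cv2.cvtColor(p["img"],cv2.COLOR_RGB2HSV); m=cv2.inRange(h,(4,130,50),(18,255,255)); m[:,:max(0,g[0]-45)]=0;m[:,g[0]+45:]=0;m[:max(0,g[1]-45)]=0;m[g[1]+45:]=0
    m=cv2.morphologyEx(m,cv2.MORPH_OPEN,np.ones((3,3),np.uint8))
    n,l,s,c=cv2.connectedComponentsWithStats(m); i=1+np.argmax(s[1:,4]); x,y,w,hh,a=s[i]; print(s[i],c[i])
    q=np.argwhere(l==i)[:,::-1]; D=np.array([[1,0],[0,1],[1,1],[1,-1]]); v=q@D.T
    obs.append((D,np.r_[v.min(0)-.5*np.abs(D).sum(1)*.9,v.max(0)+.5*np.abs(D).sum(1)*.9]))
def f(v):
    x,y,z,a=v; ex=np.array([np.cos(a),np.sin(a),0]);ey=np.array([-np.sin(a),np.cos(a),0]); r=[]
    pts=[np.array([x,y,z])+i*30*ex+j*7*ey+[0,0,k*25] for i in(-1,1) for j in(-1,1) for k in(-1,1)]
    for p,(D,o) in zip(C,obs):
        u=np.array([proj(p,P) for P in pts])@D.T; r.append(np.r_[u.min(0),u.max(0)]-o)
    return np.concatenate(r)
s=least_squares(f,[432,-133,45,-.1],loss="soft_l1"); print(s.x.round(1),np.degrees(s.x[3]).round(1)); print(s.fun.reshape(3,8).round(1))
E
```

```text
[262 167  19  28 316] [271.29113924 181.43037975]
[387 190  31  26 538] [402.06319703 202.31040892]
[227 201  44  17 439] [247.78359909 209.39863326]
[ 438.6 -132.8   52.5    0. ] 0.2
[[ -1.8  -0.8  -1.8 -11.6  -0.2  10.2   2.9   0.1]
 [ -0.6  -1.8  -0.9  -1.9   2.7   1.5   1.5   3.4]
 [ -2.   -9.2  -2.2  -3.7   4.6   0.7   0.2  17.8]]
```

```bash
cat > tab.py <<'E'
from cell import ctrl
from h import *
import cv2
C=[ctrl.get_image(n) for n in ("scene","side","wrist")];C[2]["fish"]=1
obs=[]
for p,g in zip(C,((272,183),(403,203),(250,206))):
    h=cv2.cvtColor(cv2.medianBlur(p["img"],3),cv2.COLOR_RGB2HSV); m=cv2.inRange(h,(2,105,30),(22,255,255)); b=np.zeros_like(m); b[g[1]-30:g[1]+32,g[0]-32:g[0]+32]=1; m*=b
    n,l,s,c=cv2.connectedComponentsWithStats(m); i=1+np.argmax(s[1:,4]); print(s[i],c[i].round(1))
    D=np.array([[1,0],[0,1],[1,1],[1,-1]]); v=np.argwhere(l==i)[:,::-1]@D.T
    obs.append((D,np.r_[v.min(0)-.4,v.max(0)+.4]))
def f(v):
    x,y,z,a=v; ex=np.array([np.cos(a),np.sin(a),0]);ey=np.array([-np.sin(a),np.cos(a),0]); r=[]
    pts=[np.array([x,y,z])+i*30*ex+j*7*ey+[0,0,k*25] for i in(-1,1) for j in(-1,1) for k in(-1,1)]
    for p,(D,o) in zip(C,obs):
        u=np.array([proj(p,P) for P in pts])@D.T; r.append(np.r_[u.min(0),u.max(0)]-o)
    return np.concatenate(r)
for a0 in (-.3,-.1,.1):
    s=least_squares(f,[432,-133,45,a0],loss="soft_l1"); print(s.x[:3].round(1),np.degrees(s.x[3]).round(1),round(s.cost,1))
print(s.fun.reshape(3,8).round(1))
E
python3 tab.py
```

```text
[262 167  20  28 402] [272.1 181.6]
[386 189  33  28 589] [402.  202.6]
[227 192  49  27 927] [251.5 205.1]
[ 439.1 -132.2   51.8] -3.6 42.2
[ 439.1 -132.2   51.8] -3.6 42.2
[ 439.1 -132.2   51.8] -3.6 42.2
[[ -2.4  -0.3  -0.5 -13.8  -0.2  10.6   3.    0.8]
 [  0.2  -1.   -1.5  -1.3   1.3   1.5   2.1   2.4]
 [ -1.1  -2.   -2.9  -2.4   1.    0.6   1.2   3.7]]
```

```bash
python3 - <<'E'
from cell import ctrl
from h import *
plan(now(ctrl.read_state()),[((434.5,-195,240),86,5,1),((434.5,-195,52),86,6,1),((434.5,-195,52),86,1,1)])
E
```

```text
[[0.0,0.0,0.052,-0.158,-0.142,0.059,1],[0.0,0.0,0.051,-0.164,-0.135,0.059,1],[0.0,0.0,0.052,-0.169,-0.128,0.059,1],[0.0,0.0,0.051,-0.174,-0.121,0.059,1],[0.0,0.0,0.052,-0.179,-0.114,0.059,1],[0.0,0.0,0.0,0.0,0.0,0.209,1],[0.0,0.0,0.0,0.0,0.0,0.209,1],[0.0,0.0,0.0,0.0,0.0,0.209,1],[0.0,0.0,0.0,0.0,0.0,0.209,1],[0.0,0.0,0.0,0.0,0.0,0.209,1],[0.0,0.0,0.0,0.0,0.0,0.208,1],[0.0,0.0,0.0,0.0,0.0,0.0,1]]
```

Call:
step_arm(
  series=[
    [[0, 0, 0.052, -0.158, -0.142, 0.059, 1], [0, 0, 0.051, -0.164, -0.135, 0.059, 1], [0, 0, 0.052, -0.169, -0.128, 0.059, 1], [0, 0, 0.051, -0.174, -0.121, 0.059, 1], [0, 0, 0.052, -0.179, -0.114, 0.059, 1], [0, 0, 0, 0, 0, 0.209, 1], [0, 0, 0, 0, 0, 0.209, 1], [0, 0, 0, 0, 0, 0.209, 1], [0, 0, 0, 0, 0, 0.209, 1], [0, 0, 0, 0, 0, 0.209, 1], [0, 0, 0, 0, 0, 0.208, 1], [0, 0, 0, 0, 0, 0, 1]],
  ],
)

```text
clock: 12.65
eef_pos: [431.7, -194.1, 49.1]
tool_rot: [-3.135, -0.002, 1.5]
force: [-0.5, 0.1, 0.2]
width: 0.1
gripper_force: 0.0
```

Call:
step_arm(
  series=[
    [[0, 0, 0, 0.08, 0, 0, 1], [0, 0, 0, 0.08, 0, 0, 1], [0, 0, 0, 0.08, 0, 0, 1], [0, 0, 0, 0.08, 0, 0, 1], [0, 0, 0, 0.08, 0, 0, 1], [0, 0, 0, 0.08, 0, 0, 1]],
  ],
)

```text
clock: 13.25
eef_pos: [439.4, -123.1, 52.9]
tool_rot: [3.14, 0.001, 1.5]
force: [-0.2, -3.1, 1.7]
width: 0.0
gripper_force: 1.7
```

Call:
step_arm(
  series=[
    [[0, 0, 0, 0.08, 0, 0, 1], [0, 0, 0, 0.08, 0, 0, 1], [0, 0, 0, 0.08, 0, 0, 1], [0, 0, 0, 0.08, 0, 0, 1], [0, 0, 0, 0.08, 0, 0, 1], [0, 0, 0, 0.08, 0, 0, 1], [0, 0, 0, 0.08, 0, 0, 1], [0, 0, 0, 0.08, 0, 0, 1], [0, 0, 0, 0.08, 0, 0, 1], [0, 0, 0, 0.08, 0, 0, 1], [0, 0, 0, 0.04, 0, 0, 1], [0, 0, 0, 0.02, 0, 0, 1]],
  ],
)

```text
clock: 14.45
eef_pos: [447.7, 6.5, 52.1]
tool_rot: [-3.141, -0.0, 1.502]
force: [-2.8, -1.7, -0.5]
width: -0.4
gripper_force: 1.3
```

Call:
step_arm(
  series=[
    [[0, 0, 0, 0.03, 0, 0, 1], [0, 0, 0, 0.03, 0, 0, 1], [0, 0, 0, 0.03, 0, 0, 1]],
  ],
)

```text
clock: 14.75
eef_pos: [448.8, 18.8, 52.2]
tool_rot: [-3.141, 0.0, 1.499]
force: [-1.6, -2.3, -1.0]
width: 0.1
gripper_force: 1.4
```

Call:
step_arm(
  series=[
    [[0, 0, 0, 0.03, 0, 0, 1], [0, 0, 0, 0.03, 0, 0, 1], [0, 0, 0, 0, 0, 0, 1]],
  ],
)

```text
clock: 15.05
eef_pos: [450.2, 28.9, 52.3]
tool_rot: [3.141, -0.001, 1.501]
force: [0.5, -0.7, 0.2]
width: 0.1
gripper_force: 0.0
```

Call:
step_arm(
  series=[
    [[0, 0, 0, 0.02, 0, 0, 1], [0, 0, 0, 0.02, 0, 0, 1], [0, 0, 0, 0, 0, 0, 1]],
  ],
)

```text
clock: 15.35
eef_pos: [450.7, 30.9, 52.5]
tool_rot: [3.139, 0.004, 1.498]
force: [-1.6, -7.9, 1.3]
width: 0.2
gripper_force: 4.4
```

Call:
step_arm(
  series=[
    [[0, 0, 0, 0.03, 0, 0, 1], [0, 0, 0, 0.02, 0, 0, 1], [0, 0, 0, 0, 0, 0, 1], [0, 0, 0, 0, 0, 0, 1]],
  ],
)

```text
clock: 15.75
eef_pos: [450.7, 31.0, 52.5]
tool_rot: [3.138, 0.012, 1.491]
force: [-3.7, -26.2, 2.1]
width: -0.1
gripper_force: 12.9
```

Hard stop reached: there is no further motion at 26 N. I'll back off and rise.

Call:
step_arm(
  series=[
    [[0, 0, 0, -0.1, 0, 0, 1], [0, 0, 0, -0.2, 0, 0, 1], [0, 0, 0, -0.2, 0, 0, 1], [0, 0, 0, 0, 0, -0.2, 1], [0, 0, 0, 0, 0, -0.3, 1], [0, 0, 0, 0, 0, -0.3, 1], [0, 0, 0, 0, 0, 0, 1], [0, 0, 0, 0, 0, 0, 1]],
  ],
)

```text
clock: 16.55
eef_pos: [446.7, -32.7, 173.3]
tool_rot: [3.138, -0.001, 1.501]
force: [-0.2, 0.2, -0.6]
width: -0.0
gripper_force: 0.0
```

```bash
python3 - <<'E'
from cell import ctrl
from h import *
import cv2
S=ctrl.get_image("scene");D=ctrl.get_image("side")
a=cv2.resize(S["img"][110:310,110:470],(400,222));b=D["img"][60:380,150:500]
f=np.zeros((320,750,3),np.uint8);f[:222,:400]=a;f[:,400:]=b
cv2.imwrite("pics/z.png",f[:,:,::-1])
E
```

```text
(no output)
```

View pics/z.png

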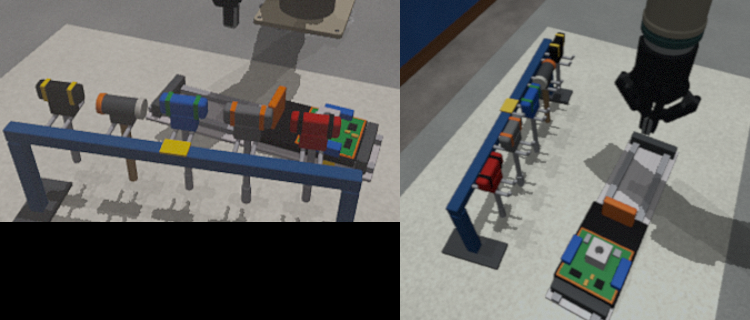

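The carrier is home against the far stop (side crop (580,290)), the driver hangs at the clip (530,98), and the arm is clear of everything.

```bash
python3 -c "
from cell import ctrl
print(ctrl.finish_job())"
```

```text
the job is handed in; nothing more can be done
None
```

The blue driver hangs on the empty hook with its neighbours undisturbed. After I let go of it, I pushed the carrier fully home against the far stop and handed the job in at about 17 s.

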